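Load a pump cassette and hold its tensioner arm back

TASK

Slide the blue cassette down into the open bay of the tubing pump until it is fully home, upright and with its orange grip tab on the side of the white drive housing, and let go of it. Then push the red paddle of the yellow sprung tensioner arm back towards the housing, past the click of the brass pawl and on until the arm is at or nearly at its stop, and finish while still holding it pressed back there so that I can fit the lock screw. Leave the clear beaker and the amber bottle where they stand.

Things in the scene. Friction and masses are not known exactly. Their poses are not given: they have to be found in the camera images.
- pump: Tubing pump, fixed; origin on the bench top, x to its white drive housing, z up. In its frame, mm: grey base plate x -80..155, y -70..105, 12 thick; housing x 89..151, y -62..97, top z 104 (knob to 114); arm pivot post x 30, y 85; pawl guide x -16..9, y -51..-30, to z 83; steel stop post of radius 5 at x 44, y 52, to z 96
- bay (a point): Middle of the slot floor of the aluminium bay, 12 mm above the bench, axes as the pump's, at pump x 47, y 0: where the cassette's origin belongs when home. The slot is vertical, open at the top, inside 58 (x) x 34 (y) mm; walls 6 mm thick, 35 mm deep to the flared lips, which end 57 mm above the bench and open to 70 x 46 mm
- cassette: Loose cassette, about 120 g (heavy end under the tab), upright on the bench: blue block 54 (x) x 30 (y) x 50 mm high, origin at the centre of its underside, z up. Its orange grip tab stands on top, off centre to cassette +x, up to z 95 mm. Home in the bay, cassette x points as pump x (tab next to the housing); the other way round the tab blocks the arm's roller
- tab (a point): Middle of the orange grip tab, axes as the cassette's, 16 mm towards +x from the cassette's origin and 73 mm above its underside; the tab is 22 (x) x 14 (y) x 45 mm high
- tension_arm (a joint): Angle of the yellow tensioner arm, rad: 0 = sprung open to the robot (start), 0.58 = end stop; must end held above 0.47. Counter-clockwise from above when pushed. Spring at the paddle: about 3.5 N open, 9.5 N at the stop; the pawl adds about 2 to 6 N from 0.3 to 0.42, then clicks in behind the arm's tooth. Let go after that, the arm springs back only to about 0.42
- pivot (a point): On the arm's vertical turning axis, 91 mm above the bench, axes as the pump's. The arm is a bar at z 86..96 mm (hub to 106), along pump -y when at its stop. A black roller 85 mm from the axis (radius 12 mm, underside z 66) swings over the front of the seated cassette, 4 mm above it; a cassette not fully home blocks it
- paddle (a point): Middle of the push face of the red upright paddle, 160 mm from the pivot axis, 116 mm above the bench. Axes turn with the arm: +x is the way to push, y runs along the arm to the pivot. The push face lies 4 mm off the bar's middle line. Paddle 8 thick (x), 40 wide (y), z 86..136 mm; lips 4 wide stand 3.5 mm out at both side edges, 32 mm free between
- pawl (a joint): How far the brass pawl slider is pressed down, m: 0 = up, about 0.007 while the arm's tooth rides over it, then it clicks up again to 0 behind the tooth
- grey_cup (a point): Foot of the thick grey cup that belongs to the room, fixed to the bench, always at this place: 80 mm across, 100 mm high; only an obstacle
- beaker: Bystander: clear glass beaker, 71 mm across, 88 mm high, origin under its centre; leave it alone
- amber_bottle: Bystander: amber bottle with white cap, 57 mm across, 92 mm high, origin under its centre; leave it alone
Not all that is in view belongs to the job. What is meant by the cassette is not black or green, and is the larger of those in its own colour.

How it is judged (in metres and radians):
On the way, in this order (a step that is already met when the one before it is completed fails the run):
1. the cassette stands fully home in the bay, tab towards the housing, and the fingers have let go of it (z of cassette in the frame of bay below 0.005 m and horizontal distance between cassette and bay below 0.004 m and x of tab in the frame of pump above 0.055 m and angle between cassette's own z axis and vertical below 0.06 rad and contact force between the fingers and cassette below 0.2 N), for 0.2 s.
2. the arm has been pushed past the click: the pawl is up again behind its tooth (value of joint tension_arm above 0.47 rad and value of joint pawl below 0.003 m), for 0.1 s.
At the end, for the whole second after the job is handed in: Cassette home in the bay (within 5 mm of the slot floor, 4 mm sideways, 0.06 rad of upright, tab towards the housing); arm past the click at more than 0.47 rad (stop 0.58) and at rest, pawl up again (within 3 mm), the robot still pressing on the arm with more than 3 N (all of step 2 and z of cassette in the frame of bay below 0.005 m and horizontal distance between cassette and bay below 0.004 m and x of tab in the frame of pump above 0.055 m and angle between cassette's own z axis and vertical below 0.06 rad and contact force between any of the fingers, the arm and tension_arm above 3 N and velocity of joint tension_arm between -0.05 and 0.05 rad/s); the arm keeps its last pose, push and grip.
It fails at once if the beaker is moved by more than 20 mm (distance of beaker from where it was at the start of the episode above 0.02 m).
It fails at once if the amber bottle is moved by more than 20 mm (distance of amber_bottle from where it was at the start of the episode above 0.02 m).
It also fails if it takes over 58 s, if anything falls off the work surface, if the arm or the gripper's body presses on something with over 40 N, if the wrist force passes 120 N, or if a joint passes its speed limit or range.

ROBOT

A 6-joint arm with a two-finger parallel gripper is mounted at the origin on a cart in front of the work surface, level with it; the furniture and walls round the work are solid. World frame = base frame: x ahead of the robot, y to its left, z up, the work surface at z = 0. Lengths are in m, angles in degrees, forces in N, time in s.
With the tool pointing down it reaches from about 0.25 to 0.725 m from the base axis. Payload 9.7 kg.
Tool frame: the origin (TCP) lies midway between the tips of the shut fingers; the grasp point (between the pads) lies 19 mm behind it; z points along the fingers, y is the line along which they close (so a half turn about z gives the same grasp; the last joint's range is limited). The gripper opens to 85 mm and grips with 20 to 120 N. Pads are 22 mm wide; open, the fingers measure 114 mm over their backs; the gripper's body (76 mm by 85 mm) begins 54 mm behind the grasp point. The pads swing forward as they close: fully open they stand 13 mm farther back than shut.
Start: joints at [0, 4.979, 10.078, 95.1, 0, 90], TCP at [0.55, -0, 0.231] pointing down, gripper open.
Joint ranges: [-179.16, 179.16], [-48.56, 103.87], [-65.8, 70.77], [-126.05, 130.52], [-82.76, 87.17], [-180, 180]. Speed limits (degrees/s): [127.2, 127.2, 147.25, 180, 180, 180].

INTERFACE

Orientations are given as [roll, pitch, yaw] about the fixed x, y, z axes, in that order (R = Rz(yaw) Ry(pitch) Rx(roll)).
In Python, from workcell import * gives the robot as it stands.
- The arm moves only by the tool servo_tool, never from a script. Its argument "moves" is a list of rows, each a list of 4 numbers: the shift along the world's x, y, z in cm, then the turn about the world's z in rad. A call has 1 to 20 rows; each row is the pose to reach, as a shift and turn from the pose commanded when the call began; what a row does not reach only later rows make up. A row lasts 1/12 s, in which the tool goes at most 41.7 mm and 7.16 degrees, less where a joint would pass 70% of its speed; a pose out of reach is approached as far as the arm can. A call with a gripper value outside its range is refused whole. "claw" is the closure, from 0 (fully open) to 1 (shut), set as the call begins (left out, the last holds). The fingers move at their own pace and stop on an object; "force" is the grip in N (left out, the last holds). Time passes only in rows, so rows that repeat a pose let the fingers close. It gives the time, the measured TCP pose, the force, the opening and the grip force at its end, in the units of the state.
- get_obs(): the state, without advancing time (a new reading comes with each control period).
- camera(name): name is "scene" or "side" or "wrist"; returns the picture (384x512x3 uint8, red, green, blue); there is no depth.
- get_calibration(name): a dict with "fx", "fy", "cx", "cy" (pixels), "rvec" (rotation vector, rad) and "tvec" (3), from world to camera coordinates, as OpenCV has them; the wrist camera has in their place "tool_from_camera" (4x4, takes a point from camera to tool coordinates, whose origin is the TCP and whose axes are the flange's). Camera axes: x right, y down, z forward; pixel columns grow to the right and rows downward; lengths in m; the calibration is good to about 2 mm. A picture is of the moment at which its call begins: read the wrist's pose just before it. get_calibration takes no time and is no camera call.
- job_done(): hands the job in; it is judged then, once.
The state is a dict: "time": time; "q": joint angles; "qd": joint speeds; "joint_efforts": joint torques, N m; "ee_pos": TCP position; "tcp_rot": TCP orientation; "wrist_force": force on the tool from outside, world axes, zero at the start; "torque": the same for the moment, N m; "opening": finger opening in m; "grasp_force": force on a finger pad.
Only numpy, scipy, OpenCV 4.12 (cv2) and the standard library are available. Lean on these libraries where they do the work, as an engineer would, in place of code of your own. Each camera call takes 0.05 s, during which the arm holds its last target. There are 200 camera calls.

## Working session

There is one attempt and no reset: what is moved stays moved. The work goes in short steps, Python scripts to look and compute and a tool call to move; the robot and the scene stay as the last step left them, time stands still between calls to the robot, and variables do not carry over. Pictures are saved under pics/ and viewed, at most 10 in all, crops included, and the job is handed in when it is done.

Besides the shell and the picture viewer there is one more tool, called as name(argument=value, ...) on one line, values as JSON. servo_tool: Moves the arm, as the interface text tells. Its arguments: {"type":"object","properties":{"moves":{"type":"array","items":{"type":"array","items":{"type":"number"}}},"claw":{"type":"number"},"force":{"type":"number"}},"required":["moves"]}

```bash
mkdir -p pics; ls
cat > h.py <<'E'
from workcell import *
import numpy as np, cv2
def cal(n):
    c=get_calibration(n);K=np.array([[c['fx'],0,c['cx']],[0,c['fy'],c['cy']],[0,0,1]])
    R=cv2.Rodrigues(np.array(c['rvec'],float))[0];return K,R,np.array(c['tvec'],float)
def ray(n,p):
    K,R,t=cal(n);d=R.T@np.linalg.inv(K)@np.array([p[0],p[1],1.]);return -R.T@t,d
def onz(n,p,z):
    o,d=ray(n,p);return o+d*(z-o[2])/d[2]
def proj(n,P):
    K,R,t=cal(n);q=K@(R@np.asarray(P,float)+t);return q[:2]/q[2]
def two(p,q,a='scene',b='side'):
    o,d=ray(a,p);e,f=ray(b,q);s=np.linalg.lstsq(np.c_[d,-f],e-o,rcond=None)[0]
    A=o+s[0]*d;B=e+s[1]*f;return (A+B)/2,np.linalg.norm(A-B)
E
python3 - <<'E'
from h import *
for n in ('scene','side'):
    im=camera(n);cv2.imwrite(f'pics/{n}0.png',cv2.resize(im[:,:,::-1],(800,600),interpolation=cv2.INTER_CUBIC));np.save(n+'0.npy',im)
    o,d=ray(n,(256,192));print(n,o,d,onz(n,(256,192),0))
o=get_obs();print(o)
E
```

```text
pics
scene [ 0.21457491 -0.57214979  0.66288977] [ 0.35939769  0.71567326 -0.59903326] [0.61228413 0.21981373 0.        ]
side [ 0.29069533 -0.67869343  0.61664435] [ 0.26164019  0.80355251 -0.53465043] [0.59246062 0.24809179 0.        ]
{'time': 0.1, 'q': array([3.69954906e-05, 5.00867591e+00, 1.00398279e+01, 9.50985055e+01,
       1.69005133e-03, 9.00003246e+01]), 'qd': array([-0.00896064, -0.04637451,  0.15303835, -0.04648585,  0.05940676,
        0.00065502]), 'joint_efforts': array([ 5.47294949e-04, -5.21561801e+01,  4.65652657e+01,  1.59993977e-02,
       -1.19309320e-06, -5.24902489e-06]), 'ee_pos': array([5.49808112e-01, 8.76164098e-06, 2.30654446e-01]), 'tcp_rot': array([-1.79932646e+02, -1.68966855e-03,  8.99997104e+01]), 'wrist_force': array([ 0.30747252, -0.30977098, -0.17798285]), 'torque': array([ 0.03780196, -0.02646639, -0.02842026]), 'grasp_force': 0.0, 'opening': 0.08513414817878764}
```

View pics/scene0.png

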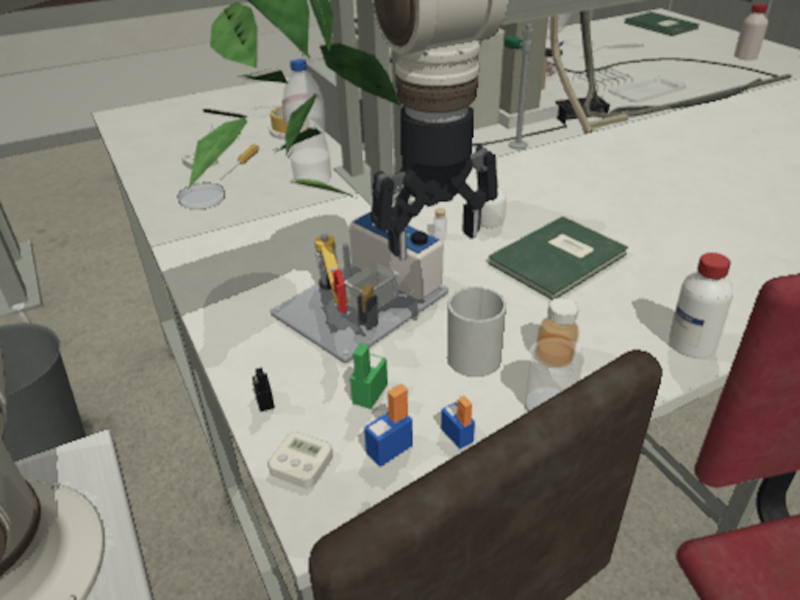

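View pics/side0.png

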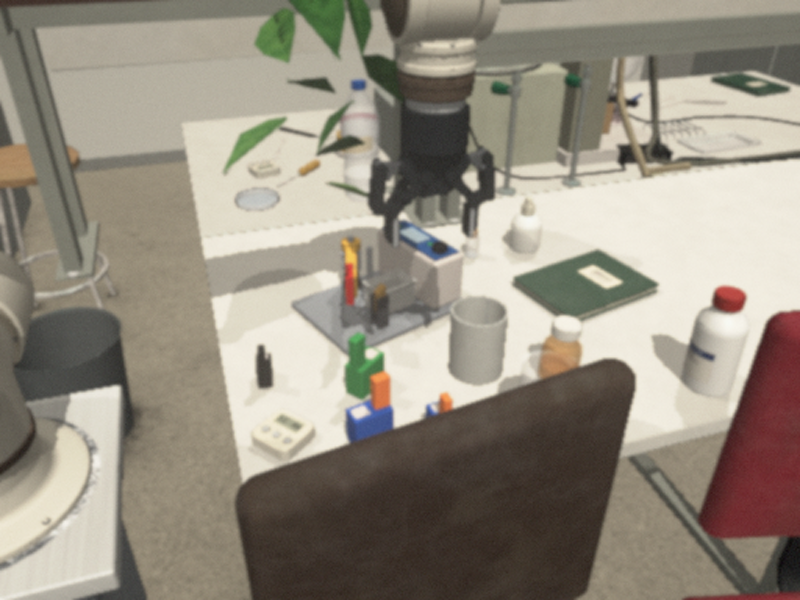

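The scene view shows the large blue cassette at about (388,437), with a green decoy, a small blue decoy and the timer near it. The pump plate has corners near (272,312), (347,358) and (447,292). The side view agrees.

Run:
```python
from h import *
s=.64
for nm,p,z in [('plateL',(272,312),.012),('plateF',(347,359),.012),('plateR',(448,292),.012),('cass low left',(378,463),0),('cass low right',(411,441),0),('cass lowL',(367,446),0),('cass top front',(378,441),.05),('topright',(412,418),.05),('topleft',(366,428),.05),('tabtop',(398,388),.095),('amber cap',(563,310),.092),('beaker base',(552,402),0),('cup top',(476,301),.1),('redtop',(337,272),.136),('knob',(419,238),.114),('green',(368,400),0),('smallblue',(460,443),0),('housing fr top',(411,253),.104),('housing R',(442,238),.104),('housing L',(351,215),.104)]:
    print(nm,onz('scene',(p[0]*s,p[1]*s),z).round(3))
im=cv2.cvtColor(np.load('scene0.npy'),cv2.COLOR_RGB2HSV)
for nm,lo,hi in [('blue',(105,120,60),(128,255,255)),('orange',(5,150,120),(16,255,255)),('red',(0,180,90),(4,255,255))]:
    m=cv2.inRange(im,lo,hi);n,l,st,c=cv2.connectedComponentsWithStats(m)
    print(nm,[(st[i].tolist(),c[i].round(1).tolist()) for i in range(1,n) if st[i][4]>25])
print(get_calibration('wrist'))
```

```text
plateL [0.416 0.276 0.012]
plateF [0.473 0.118 0.012]
plateR [0.683 0.187 0.012]
cass low left [ 0.433 -0.064  0.   ]
cass low right [ 0.486 -0.052  0.   ]
cass lowL [ 0.433 -0.033  0.   ]
cass top front [ 0.431 -0.073  0.05 ]
topright [ 0.484 -0.06   0.05 ]
topleft [ 0.427 -0.047  0.05 ]
tabtop [ 0.472 -0.047  0.095]
amber cap [ 0.74  -0.019  0.092]
beaker base [ 0.685 -0.084  0.   ]
cup top [0.642 0.047 0.1  ]
redtop [0.485 0.156 0.136]
knob [0.643 0.21  0.114]
green [0.469 0.04  0.   ]
smallblue [ 0.538 -0.085  0.   ]
housing fr top [0.619 0.192 0.104]
housing R [0.682 0.206 0.104]
housing L [0.588 0.342 0.104]
blue [([186, 38, 10, 7, 56], [190.8, 41.3]), ([228, 137, 20, 15, 89], [236.8, 144.0]), ([260, 151, 20, 11, 93], [268.2, 155.8]), ([283, 261, 20, 26, 279], [292.2, 274.7]), ([234, 265, 30, 33, 578], [248.9, 281.5])]
orange [([249, 247, 12, 23, 221], [254.3, 257.9]), ([293, 255, 9, 17, 114], [296.8, 262.9])]
red [([214, 174, 7, 25, 97], [217.2, 186.2])]
{'fx': 310.4850461142936, 'fy': 310.4850461142936, 'cx': 259.3559284271107, 'cy': 193.14722668776864, 'tool_from_camera': array([[ 1.00487679e-03, -9.51528396e-01, -3.07559265e-01,
         7.88612704e-02],
       [ 9.99999304e-01,  7.66057484e-04,  8.97227547e-04,
         8.92390685e-04],
       [-6.18129412e-04, -3.07559952e-01,  9.51528504e-01,
        -1.43165165e-01],
       [ 0.00000000e+00,  0.00000000e+00,  0.00000000e+00,
         1.00000000e+00]])}
```

servo_tool(moves=[[-2, -1, 0, -0.12], [-4, -2, 0, -0.24], [-6, -3, 0, -0.36], [-8, -4, 0, -0.48], [-9.5, -4.5, 0, -0.6], [-9.5, -4.5, 0, -0.72], [-9.5, -4.5, 0, -0.84], [-9.5, -4.5, 0, -0.96], [-9.5, -4.5, 0, -1.08], [-9.5, -4.5, 0, -1.2], [-9.5, -4.5, 0, -1.32], [-9.5, -4.5, 0, -1.32], [-9.5, -4.5, 0, -1.32]])

```text
time: 1.18
ee_pos: [0.4549, -0.045, 0.2311]
tcp_rot: [-180.0, 0.0, 14.6]
wrist_force: [-0.5, -0.0, -0.0]
opening: 0.0851
grasp_force: 0.0
```

```bash
cat >> h.py <<'E'
from scipy.spatial.transform import Rotation as Ro
def wpose():
    o=get_obs();c=get_calibration('wrist');T=np.eye(4);T[:3,:3]=Ro.from_euler('xyz',o['tcp_rot'],degrees=True).as_matrix();T[:3,3]=o['ee_pos']
    K=np.array([[c['fx'],0,c['cx']],[0,c['fy'],c['cy']],[0,0,1]]);return T@c['tool_from_camera'],K
def wz(W,K,p,z):
    d=W[:3,:3]@np.linalg.inv(K)@np.array([p[0],p[1],1.]);o=W[:3,3];return o+d*(z-o[2])/d[2]
def wproj(W,K,P):
    q=K@(W[:3,:3].T@(np.asarray(P,float)-W[:3,3]));return q[:2]/q[2]
E
python3 - <<'E'
from h import *
W,K=wpose();im=camera('wrist');np.savez('w1.npz',W=W,K=K,im=im)
cv2.imwrite('pics/w1.png',cv2.resize(im[:,:,::-1],(800,600),interpolation=cv2.INTER_CUBIC))
o=get_obs();print(o['q'],o['ee_pos'],o['tcp_rot'],o['time'])
h=cv2.cvtColor(im,cv2.COLOR_RGB2HSV)
for nm,lo,hi in [('blue',(105,110,40),(128,255,255)),('orange',(5,150,100),(16,255,255))]:
    m=cv2.inRange(h,lo,hi)
    for c in cv2.findContours(m,0,1)[0]:
        if cv2.contourArea(c)>100: print(nm,cv2.contourArea(c),cv2.approxPolyDP(c,3,True)[:,0].tolist())
E
```

```text
[-5.64723086e+00 -7.64936298e+00 -2.33009372e+00  9.53396318e+01
  5.18721114e-04  1.59737401e+02] [ 0.45492849 -0.04498218  0.23110178] [-1.79992461e+02  1.89227288e-02  1.46153692e+01] 1.2333
blue 151.5 [[258, 147], [254, 193], [259, 173]]
blue 539.5 [[290, 83], [287, 102], [324, 108], [311, 102], [310, 90], [329, 89]]
orange 290.5 [[263, 154], [262, 176], [273, 177], [276, 157]]
orange 166.0 [[319, 92], [317, 101], [333, 104], [334, 94]]
```

View pics/w1.png

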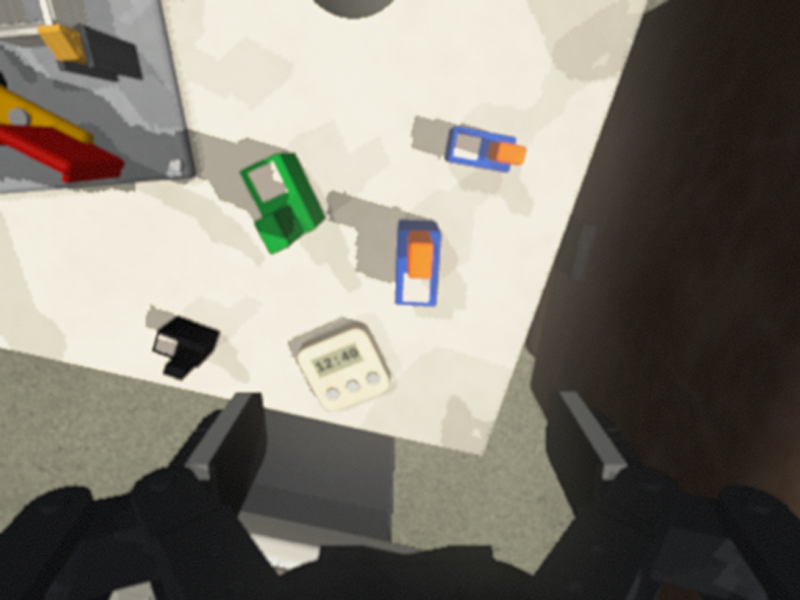

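The wrist view shows the cassette at (418,262), aligned with the tool to within about 2°. The plate corner is at (192,178), the red paddle at upper left.

Run:
```python
from h import *
z=np.load('w1.npz');W,K,im=z['W'],z['K'],z['im'];s=.64
for nm,p,h in [('bl',(396,304),.05),('br',(437,305),.05),('mr',(440,240),.05),('ml',(399,240),.05),('tab bl',(408,276),.095),('tab br',(432,276),.095),('tab tl',(409,236),.095),('tab tr',(432,236),.095),('top foot L',(402,222),0),('foot R',(438,222),0),('foot+topL',(402,222),.05),('plateF',(193,177),.012),('cass far plate edge',(160,0),.012),('plate left edge',(0,194),.012),('paddle top corners',(0,128),.136),('p2',(122,160),.136)]:
    print(nm,wz(W,K,(p[0]*s,p[1]*s),h).round(4))
c=im[120:210,235:300];cv2.imwrite('pics/c1.png',cv2.resize(c[:,:,::-1],None,fx=6,fy=6,interpolation=cv2.INTER_NEAREST))
```

```text
bl [ 0.4277 -0.0458  0.05  ]
br [ 0.4342 -0.0739  0.05  ]
mr [ 0.4792 -0.0632  0.05  ]
ml [ 0.4722 -0.0365  0.05  ]
tab bl [ 0.4609 -0.0454  0.095 ]
tab br [ 0.4645 -0.0592  0.095 ]
tab tl [ 0.4842 -0.0399  0.095 ]
tab tr [ 0.4876 -0.0528  0.095 ]
top foot L [ 0.4771 -0.037   0.    ]
foot R [ 0.4841 -0.0638  0.    ]
foot+topL [ 0.4844 -0.0354  0.05  ]
plateF [0.4721 0.1179 0.012 ]
cass far plate edge [0.579  0.1526 0.012 ]
plate left edge [0.4244 0.253  0.012 ]
paddle top corners [0.492 0.158 0.136]
p2 [0.4919 0.1023 0.136 ]
```

View pics/c1.png

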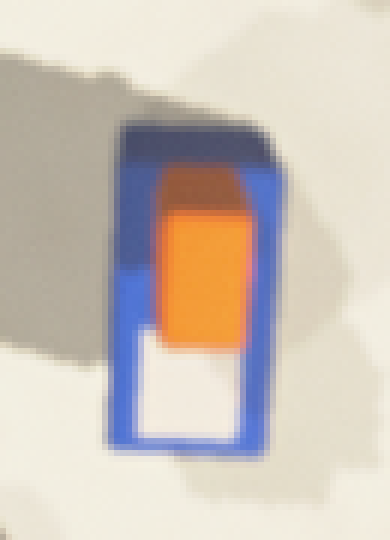

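The crop shows the tab top with corners (155,345), (245,350), (253,218), (162,212), and the block top with corners (107,446), (265,458), (283,170), (119,163).

Run:
```python
from h import *
z=np.load('w1.npz');W,K,im=z['W'],z['K'],z['im']
for nm,ps,h in [('tab',[(155,347),(245,351),(253,216),(162,212)],.095),('block',[(107,446),(265,458),(284,170),(119,163)],.05)]:
    P=np.array([wz(W,K,(p[0]/6+235-.5+.08,p[1]/6+120-.5+.08),h)[:2] for p in ps]);print(nm,P.round(4).tolist(),P.mean(0).round(4))
    x=P[2]+P[3]-P[0]-P[1];y=P[0]+P[3]-P[1]-P[2];print('len',np.linalg.norm(x)/2,np.linalg.norm(y)/2,np.degrees([np.arctan2(x[1],x[0]),np.arctan2(-y[0],y[1])]))
```

```text
tab [[0.46, -0.045], [0.4629, -0.0587], [0.4836, -0.0542], [0.4807, -0.0407]] [ 0.4718 -0.0496]
len 0.02117171787552038 0.013888018195995935 [12.04918884 12.04188765]
block [[0.4281, -0.0445], [0.4332, -0.0731], [0.485, -0.0619], [0.479, -0.0337]] [ 0.4563 -0.0533]
len 0.052504428296145086 0.028938180731927794 [12.04714872 11.12220822]
```

servo_tool(moves=[[1, 3, 3, 0], [3, 7, 5, 0.03], [5, 11, 7, 0.07], [7, 15, 9, 0.08], [9, 19, 9, 0.08], [11, 23, 9, 0.08], [11.5, 26.5, 9, 0.08], [11.5, 26.5, 9, 0.08], [11.5, 26.5, 9, 0.08], [11.5, 26.5, 9, 0.08]])

```text
time: 2.07
ee_pos: [0.5737, 0.2109, 0.3202]
tcp_rot: [-179.6, 0.1, 20.2]
wrist_force: [0.6, 0.1, 0.5]
opening: 0.0856
grasp_force: 0.0
```

Run:
```python
from h import *
W,K=wpose();im=camera('wrist');np.savez('w2.npz',W=W,K=K,im=im)
cv2.imwrite('pics/w2.png',cv2.resize(im[:,:,::-1],(800,600),interpolation=cv2.INTER_CUBIC))
o=get_obs();print(o['qd'],o['ee_pos'],o['tcp_rot'],o['time'])
```

```text
[-1.09282589 -1.74594095 -0.72181841  0.07533142 -0.01661361  0.48686182] [0.57343396 0.21002894 0.32088925] [-1.79570517e+02  5.69210136e-02  2.00926843e+01] 2.1167
```

View pics/w2.png

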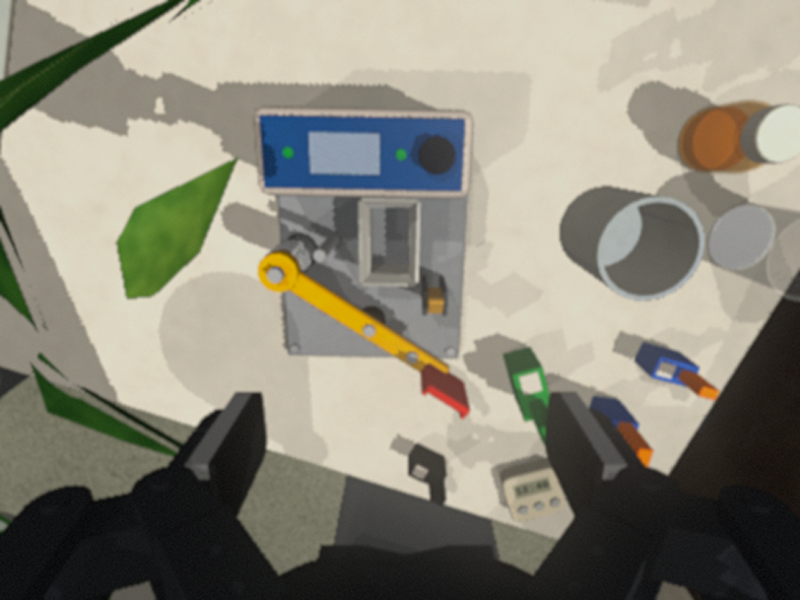

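The wrist view shows the pump square-on: housing top at (258–472, 110–193), bay slot at (360–420, 197–287), pivot at (277,271), paddle at (443,390). A plant leaf hangs on the left, away from the path.

Run:
```python
from h import *
z=np.load('w2.npz');im=z['im']
c=im[64:234,160:310];cv2.imwrite('pics/c2.png',cv2.resize(c[:,:,::-1],None,fx=3.5,fy=3.5,interpolation=cv2.INTER_CUBIC))
c=im[115:195,220:290];cv2.imwrite('pics/c3.png',cv2.resize(c[:,:,::-1],None,fx=7,fy=7,interpolation=cv2.INTER_CUBIC))
```

```text
(no output)
```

View pics/c2.png

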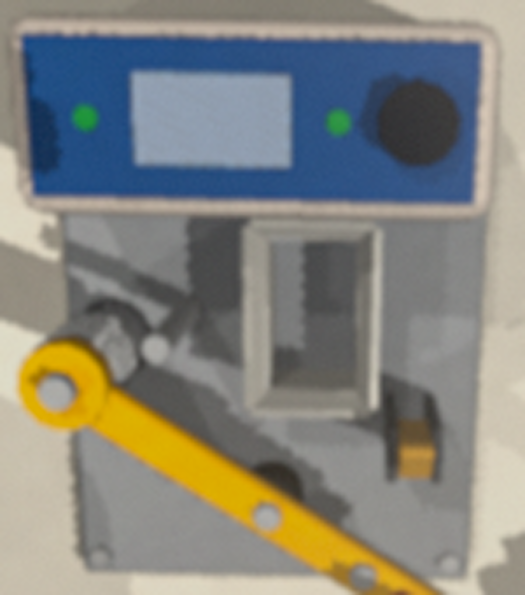

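View pics/c3.png

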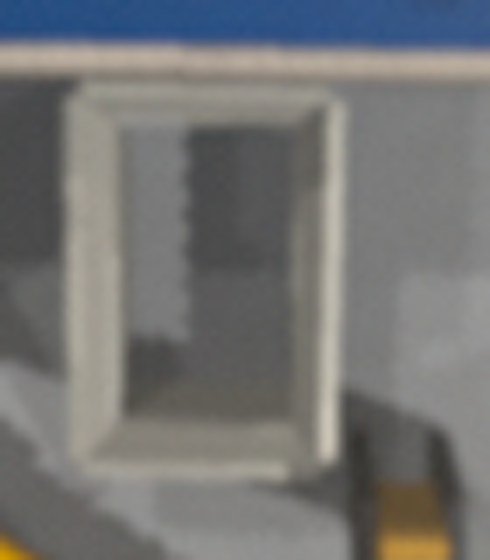

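The crops give the housing-top corners, the stop post, the hub centre, the plate corners and the lip outline of the bay, which is enough to fit the pump pose.

```bash
cat > fit.py <<'E'
from h import *
from scipy.optimize import least_squares
z=np.load('w2.npz');W,K=z['W'],z['K']
c2=lambda p:(p[0]/3.5+160-.36,p[1]/3.5+64-.36); c3=lambda p:(p[0]/7+220-.43,p[1]/7+115-.43)
lip=np.mean([(65,90),(345,95),(338,470),(78,470)],0)
D=[('TL',c2((15,20)),.104,(151,97)),('TR',c2((496,32)),.104,(151,-62)),('BR',c2((486,216)),.104,(89,-62)),('BL',c2((21,206)),.104,(89,97)),
('stop',c2((155,350)),.096,(44,52)),('hub',c2((63,385)),.106,(30,85)),('pBR',c2((468,578)),.012,(-80,-70)),('pBL',c2((84,570)),.012,(-80,105)),('lip',c3(lip),.057,(47,0))]
Q=np.array([wz(W,K,p,h)[:2] for _,p,h,_ in D]);M=np.array([m for *_,m in D])/1000.
def T(v,m):
    c,s=np.cos(v[2]),np.sin(v[2]);return v[:2]+m@np.array([[c,s],[-s,c]])
r=least_squares(lambda v:(T(v,M)-Q).ravel(),[.526,.21,.33],loss='soft_l1',f_scale=.002);v=r.x
E
python3 - <<'E'
from fit import *
print(v,np.degrees(v[2]))
c,s=np.cos(v[2]),np.sin(v[2])
for d,q,e in zip(D,Q,(Q-T(v,M))@np.array([[c,-s],[s,c]])): print(d[0],q.round(4),(e*1000).round(1))
z1=np.load('w1.npz');print('w1 plateF',T(v,np.array([[-.08,-.07]])))
for n in('bay',(.047,0)),('tabhome',(.063,0)),('pad0',(.030-.16*np.sin(.58),.085-.16*np.cos(.58))),('padstop',(.03,-.075)):print(n[0],T(v,np.array([n[1]])).round(4))
# scene cam cross-check
for q in [(.151,-.062,.104),(.089,-.062,.104),(-.08,-.07,.012)]:
    print(proj('scene',[*T(v,np.array([q[:2]]))[0],q[2]])/.64)
E
```

```text
[0.52586216 0.21009155 0.33592198] 19.24691174354291
TL [0.6349 0.3444] [-3.8 -6.1]
TR [0.6829 0.2041] [-4.7  4.5]
BR [0.6303 0.1857] [1.6 4.5]
BL [0.581  0.3282] [ 2.  -3.7]
stop [0.5484 0.2742] [-1.6  1.1]
hub [0.5287 0.2989] [ 1.9 -2.1]
pBR [0.4739 0.1185] [0.7 0.6]
pBL [0.4169 0.2829] [ 1.1 -0.4]
lip [0.57   0.2256] [-0.3  0.1]
w1 plateF [[0.4734084 0.1176329]]
bay [[0.5702 0.2256]]
tabhome [[0.5853 0.2309]]
pad0 [[0.4875 0.145 ]]
padstop [[0.5789 0.1492]]
[447.6238817  238.18956799]
[421.09118567 254.57427179]
[347.01371663 359.0586938 ]
```

servo_tool(moves=[[-1.5, -4, 0, -0.05], [-3, -8, 0, -0.12], [-4.5, -12, -2, -0.12], [-6, -16, -5, -0.12], [-7.5, -20, -8, -0.12], [-9, -24, -11, -0.12], [-9.8, -27, -14, -0.12], [-9.8, -27, -16, -0.12], [-9.8, -27, -16, -0.12], [-9.8, -27, -18.5, -0.12], [-9.8, -27, -21, -0.12], [-9.8, -27, -23.5, -0.12], [-9.8, -27, -25.5, -0.12], [-9.8, -27, -26.4, -0.12], [-9.8, -27, -26.4, -0.12], [-9.8, -27, -26.4, -0.12]], claw=0.45, force=30)

```text
time: 3.45
ee_pos: [0.4757, -0.0599, 0.0584]
tcp_rot: [-179.6, -0.0, 13.1]
wrist_force: [0.3, 0.5, 0.7]
opening: 0.0469
grasp_force: 0.0
```

servo_tool(moves=[[-0.2, 0.5, 0, -0.02], [-0.4, 1.0, -0.1, -0.02], [-0.4, 1.0, -0.1, -0.02], [-0.4, 1.0, -0.1, -0.02], [-0.4, 1.0, -0.1, -0.02]])

```text
time: 3.87
ee_pos: [0.4719, -0.0498, 0.0569]
tcp_rot: [-179.6, -0.1, 12.0]
wrist_force: [0.9, -0.2, 0.0]
opening: 0.0472
grasp_force: 0.0
```

servo_tool(moves=[[0, 0, 0, 0], [0, 0, 0, 0], [0, 0, 0, 0], [0, 0, 0, 0], [0, 0, 0, 0], [0, 0, 0, 0]], claw=1, force=40)

```text
time: 4.37
ee_pos: [0.4717, -0.0499, 0.0564]
tcp_rot: [-179.6, -0.0, 12.0]
wrist_force: [-0.4, -0.4, 1.6]
opening: 0.0131
grasp_force: 40.9
```

servo_tool(moves=[[0, 0, 1, 0], [0, 0, 4, 0], [0, 0, 7, 0], [0, 0, 10, 0.02], [0.5, 1, 13, 0.04], [1.7, 4, 14.5, 0.06], [2.9, 7, 14.5, 0.08], [4.1, 10, 14.5, 0.1], [5.3, 13, 14.5, 0.12], [6.5, 16, 14.5, 0.126], [7.7, 19, 14.5, 0.126], [8.9, 22, 14.5, 0.126], [10.1, 25, 14.5, 0.126], [11, 27.3, 14.5, 0.126], [11.4, 28.1, 14.5, 0.126], [11.4, 28.1, 14.5, 0.126], [11.4, 28.1, 14.5, 0.126], [11.4, 28.1, 14.5, 0.126]])

```text
time: 5.87
ee_pos: [0.5888, 0.2202, 0.2017]
tcp_rot: [-179.1, 0.0, 20.2]
wrist_force: [-0.2, 0.1, -0.9]
opening: 0.0135
grasp_force: 40.5
```

Run:
```python
from h import *
W,K=wpose();im=camera('wrist');np.savez('w3.npz',W=W,K=K,im=im)
o=get_obs();print(o['ee_pos'],o['tcp_rot'],o['time'],o['wrist_force'],o['torque'])
c=im[60:360,110:410];cv2.imwrite('pics/w3.png',cv2.resize(c[:,:,::-1],None,fx=2,fy=2,interpolation=cv2.INTER_CUBIC))
```

```text
[0.58880878 0.22016798 0.20180641] [-1.79114522e+02  6.79372361e-04  2.01555343e+01] 5.9167 [ 0.41558187  0.24461812 -0.76018289] [-0.02626638 -0.05134747 -0.043211  ]
```

View pics/w3.png

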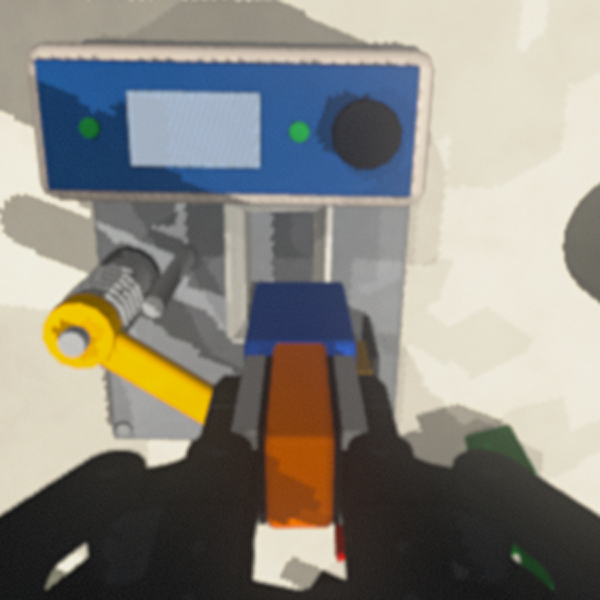

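The wrist roll joint has hit its +180° limit here (the tool settled 1° and 10 mm off). The tab is held squarely. I'll put the cassette back and regrasp with the tool turned half round.

servo_tool(moves=[[-0.5, -1, 0, -0.02], [-1.8, -4, 0, -0.05], [-3.1, -7, 0, -0.08], [-4.4, -10, 0, -0.11], [-5.7, -13, 0, -0.142], [-7, -16, 0, -0.142], [-8.3, -19, -1, -0.142], [-9.6, -22, -3, -0.142], [-10.9, -25, -5, -0.142], [-11.7, -27, -7.5, -0.142], [-11.7, -27, -10, -0.142], [-11.7, -27, -12.5, -0.142], [-11.7, -27, -13.8, -0.142], [-11.7, -27, -14.2, -0.142], [-11.7, -27, -14.2, -0.142], [-11.7, -27, -14.2, -0.142]])

```text
time: 7.25
ee_pos: [0.4723, -0.0489, 0.0604]
tcp_rot: [-179.1, -0.1, 12.1]
wrist_force: [0.0, 0.3, -1.8]
opening: 0.0137
grasp_force: 40.5
```

servo_tool(moves=[[0, 0, -0.15, 0], [0, 0, -0.3, 0], [0, 0, -0.3, 0], [0, 0, -0.3, 0]])

```text
time: 7.58
ee_pos: [0.4724, -0.0486, 0.0567]
tcp_rot: [-179.1, -0.0, 12.1]
wrist_force: [-0.0, 0.7, -0.4]
opening: 0.0137
grasp_force: 40.5
```

servo_tool(moves=[[0, 0, 0, 0], [0, 0, 0, 0], [0, 0, 0, 0], [0, 0, 1, 0], [0, 0, 3, 0], [0, 0, 5, 0], [0, 0, 7, 0.1], [0, 0, 7, 0.22], [0, 0, 7, 0.34], [0, 0, 7, 0.46], [0, 0, 7, 0.58], [0, 0, 7, 0.7], [0, 0, 7, 0.82], [0, 0, 7, 0.94], [0, 0, 7, 1.06], [0, 0, 7, 1.18], [0, 0, 7, 1.3], [0, 0, 7, 1.42], [0, 0, 7, 1.54]], claw=0.45)

```text
time: 9.17
ee_pos: [0.4723, -0.0487, 0.1272]
tcp_rot: [-179.1, 0.0, 100.7]
wrist_force: [-0.4, 0.3, 0.1]
opening: 0.0472
grasp_force: 0.0
```

servo_tool(moves=[[0, 0, 0, 0.12], [0, 0, 0, 0.24], [0, 0, 0, 0.36], [0, 0, 0, 0.48], [0, 0, 0, 0.6], [0, 0, 0, 0.72], [0, 0, 0, 0.84], [0, 0, 0, 0.96], [0, 0, 0, 1.08], [0, 0, 0, 1.2], [0, 0, 0, 1.32], [0, 0, 0, 1.44], [0, 0, 0, 1.56], [0, 0, 0, 1.6], [0, 0, 0, 1.6], [0, 0, 0, 1.6]])

```text
time: 10.5
ee_pos: [0.4723, -0.0486, 0.1269]
tcp_rot: [-179.1, 0.0, -168.1]
wrist_force: [0.9, -0.0, -0.5]
opening: 0.0471
grasp_force: 0.0
```

Run:
```python
from h import *
W,K=wpose();im=camera('wrist');np.savez('w4.npz',W=W,K=K,im=im)
h=cv2.cvtColor(im,cv2.COLOR_RGB2HSV)
for lo in (150,200):
  m=cv2.inRange(h,(5,150,lo),(20,255,255))
  for c in cv2.findContours(m,0,1)[0]:
    if cv2.contourArea(c)>150:
        P=np.array([wz(W,K,p,.095)[:2] for p in cv2.boxPoints(cv2.minAreaRect(c))])
        e=P[1]-P[0],P[2]-P[1];print(cv2.contourArea(c),P.mean(0).round(4),[(round(np.linalg.norm(k),4),round(np.degrees(np.arctan2(k[1],k[0])),1)) for k in e],c[:,0].min(0),c[:,0].max(0))
```

```text
665.0 [ 0.4658 -0.0492] [(np.float64(0.032), np.float64(-168.5)), (np.float64(0.0124), np.float64(102.3))] [251 191] [272 240]
483.0 [ 0.4713 -0.048 ] [(np.float64(0.0127), np.float64(102.3)), (np.float64(0.0193), np.float64(12.7))] [251 210] [272 239]
```

servo_tool(moves=[[0, 0, -2, 0], [0, 0, -4, 0], [0, 0, -6, 0], [0, 0, -7, 0], [0, 0, -7, 0], [0, 0, -7, 0]])

```text
time: 11.05
ee_pos: [0.4721, -0.0486, 0.0566]
tcp_rot: [-179.1, -0.0, -168.0]
wrist_force: [0.2, 0.1, 0.4]
opening: 0.0472
grasp_force: 0.0
```

servo_tool(moves=[[0, 0, 0, 0], [0, 0, 0, 0], [0, 0, 0, 0], [0, 0, 0, 0], [0, 0, 0, 0], [0, 0, 0, 0]], claw=1, force=40)

```text
time: 11.55
ee_pos: [0.4729, -0.0487, 0.0574]
tcp_rot: [-179.1, 0.1, -168.0]
wrist_force: [0.2, -0.5, 6.6]
opening: 0.0134
grasp_force: 42.7
```

servo_tool(moves=[[0, 0, 1, 0], [0, 0, 4, 0], [0, 0, 7, 0], [0, 0, 10, 0.02], [0.5, 1, 13, 0.04], [1.7, 4, 14.5, 0.06], [2.9, 7, 14.5, 0.08], [4.1, 10, 14.5, 0.1], [5.3, 13, 14.5, 0.12], [6.5, 16, 14.5, 0.128], [7.7, 19, 14.5, 0.128], [8.9, 22, 14.5, 0.128], [10.1, 25, 14.5, 0.128], [11, 27.2, 14.5, 0.128], [11.3, 27.9, 14.5, 0.128], [11.3, 27.9, 14.5, 0.128], [11.3, 27.9, 14.5, 0.128], [11.3, 27.9, 14.5, 0.128]])

```text
time: 13.05
ee_pos: [0.5849, 0.2293, 0.2017]
tcp_rot: [-179.1, -0.0, -160.7]
wrist_force: [0.3, -0.7, -0.5]
opening: 0.0138
grasp_force: 41.8
```

Run:
```python
from h import *
o=get_obs();print(o['ee_pos'],o['tcp_rot'],o['time'],o['q'])
W,K=wpose();im=camera('wrist');np.savez('w5.npz',W=W,K=K,im=im)
im=camera('scene');np.save('s5.npy',im);c=im[110:260,160:310];cv2.imwrite('pics/s5.png',cv2.resize(c[:,:,::-1],None,fx=4,fy=4,interpolation=cv2.INTER_CUBIC))
```

```text
[0.58488376 0.22928675 0.20167739] [-1.79087194e+02 -7.35273254e-04 -1.60693288e+02] 13.05 [21.81990381 15.56002984 18.89707524 93.37780933 -0.91189527  2.51351039]
```

servo_tool(moves=[[0.05, 0.25, 0, 0], [0.05, 0.25, -2, 0], [0.05, 0.25, -4, 0], [0.05, 0.25, -6, 0], [0.05, 0.25, -7.5, 0], [0.05, 0.25, -8.2, 0], [0.05, 0.25, -8.8, 0], [0.05, 0.25, -9.4, 0], [0.05, 0.25, -10, 0], [0.05, 0.25, -10, 0]])

```text
time: 13.98
ee_pos: [0.5855, 0.2327, 0.1006]
tcp_rot: [-179.1, -0.0, -160.7]
wrist_force: [0.1, -0.9, -1.9]
opening: 0.0136
grasp_force: 41.9
```

servo_tool(moves=[[0, -0.07, 0, 0], [0, -0.07, -0.4, 0], [0, -0.07, -0.8, 0], [0, -0.07, -1.2, 0], [0, -0.07, -1.5, 0], [0, -0.07, -1.5, 0]])

```text
time: 14.48
ee_pos: [0.5853, 0.232, 0.0853]
tcp_rot: [-179.1, -0.1, -160.6]
wrist_force: [0.2, 0.2, -1.3]
opening: 0.0139
grasp_force: 41.8
```

Free so far; it is now inside the slot. I'll continue down to near the floor.

servo_tool(moves=[[0, 0, -0.4, 0], [0, 0, -0.8, 0], [0, 0, -1.2, 0], [0, 0, -1.5, 0], [0, 0, -1.6, 0], [0, 0, -1.6, 0]])

```text
time: 14.98
ee_pos: [0.5855, 0.2321, 0.0699]
tcp_rot: [-179.1, -0.0, -160.6]
wrist_force: [0.8, -1.0, -0.5]
opening: 0.0138
grasp_force: 41.9
```

servo_tool(moves=[[0, 0, -0.1, 0], [0, 0, -0.2, 0], [0, 0, -0.2, 0], [0, 0, -0.2, 0]])

```text
time: 15.32
ee_pos: [0.5859, 0.2322, 0.0694]
tcp_rot: [-179.1, 0.1, -160.7]
wrist_force: [-1.7, -0.9, 6.0]
opening: 0.0133
grasp_force: 42.7
```

servo_tool(moves=[[0, 0, 0, 0], [0, 0, 0, 0], [0, 0, 0, 0], [0, 0, 0, 0], [0, 0, 0, 0]], claw=0.65)

```text
time: 15.73
ee_pos: [0.5856, 0.2322, 0.0682]
tcp_rot: [-179.1, 0.0, -160.7]
wrist_force: [1.1, 0.1, 0.6]
opening: 0.0297
grasp_force: 0.0
```

servo_tool(moves=[[0, 0, 1, 0], [0, 0, 4, 0], [0, 0, 7, 0], [0, 0, 10, 0], [0, 0, 13, 0], [-4, -1, 14, 0], [-6, -2, 14, 0], [-6, -2, 14, 0], [-6, -2, 14, 0]])

```text
time: 16.48
ee_pos: [0.5253, 0.212, 0.2098]
tcp_rot: [-179.1, 0.1, -160.6]
wrist_force: [0.2, 0.2, 0.0]
opening: 0.0298
grasp_force: 0.0
```

Run:
```python
from fit import *
o=get_obs();print(o['ee_pos'],o['tcp_rot'],o['time'])
W,K=wpose();im=camera('wrist');np.savez('w6.npz',W=W,K=K,im=im)
cv2.imwrite('pics/w6.png',cv2.resize(im[:,:,::-1],(800,600),interpolation=cv2.INTER_CUBIC))
for n,m,h in [('tab top',(.063,0),.107),('tabtop c1',(.074,.007),.107),('tabtop c2',(.052,-.007),.107),('blk',(.02,.015),.062),('blk',(.02,-.015),.062)]:
    print(n,(wproj(W,K,[*T(v,np.array([m]))[0],h])/.64).round(0))
h=cv2.cvtColor(im,cv2.COLOR_RGB2HSV);m=cv2.inRange(h,(5,150,190),(16,255,255))
for c in cv2.findContours(m,0,1)[0]:
    if cv2.contourArea(c)>100: print(cv2.contourArea(c),np.array(cv2.boxPoints(cv2.minAreaRect(c)))/.64)
```

```text
[0.52529138 0.21203479 0.20979078] [-1.79106287e+02  1.18579280e-01 -1.60647273e+02] 16.4833
tab top [405. 403.]
tabtop c1 [417. 420.]
tabtop c2 [392. 386.]
blk [430. 307.]
blk [382. 307.]
278.5 [[393.75  387.5  ]
 [415.625 387.5  ]
 [415.625 418.75 ]
 [393.75  418.75 ]]
```

View pics/w6.png

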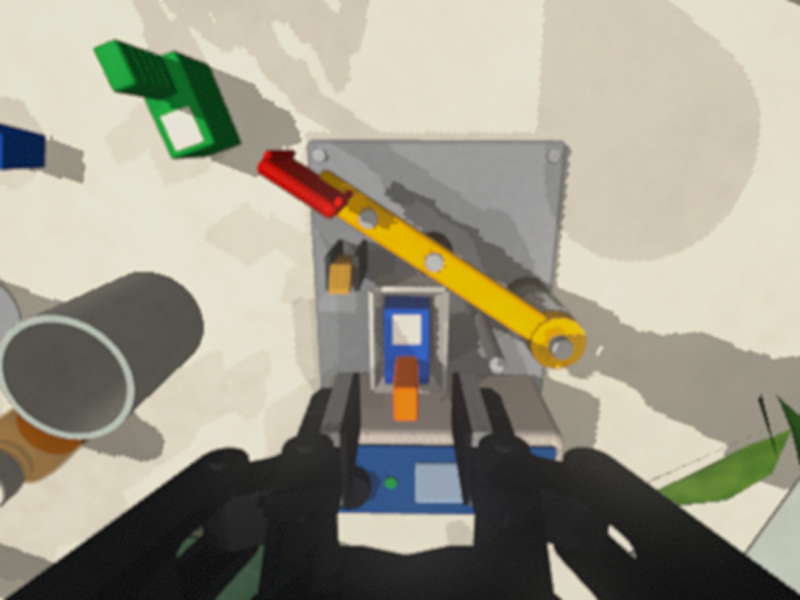

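The view shows the cassette seated (tab top at (405,403), as predicted for home), tab next to the housing. The arm is open, with the paddle at about (302,183). Next I work out the push arc.

```bash
cat > arc.py <<'E'
from fit import *
def pt(th,d):
    a=.58-th;u=np.array([-np.sin(a),-np.cos(a)]);n=np.array([np.cos(a),-np.sin(a)])
    return T(v,np.array([np.array([.03,.085])+.16*u-(.004+d)*n]))[0]
E
python3 - <<'E'
from arc import *
o=get_obs();p=o['ee_pos']
for th,d in [(0,.04),(0,.02)]+[(t,.0145) for t in (0,.1,.2,.3,.4,.45,.5,.54,.58)]:
    q=pt(th,d);print(th,d,q.round(4),'d cm',((q-p[:2])*100).round(2),'y heading',round(np.degrees(v[2]-.58+th)+180,1))
E
```

```text
0 0.04 [0.4448 0.1556] d cm [-8.1  -5.66] y heading 166.0
0 0.02 [0.4642 0.1508] d cm [-6.16 -6.14] y heading 166.0
0 0.0145 [0.4695 0.1494] d cm [-5.62 -6.27] y heading 166.0
0.1 0.0145 [0.4849 0.1445] d cm [-4.09 -6.76] y heading 171.7
0.2 0.0145 [0.5006 0.1412] d cm [-2.51 -7.1 ] y heading 177.5
0.3 0.0145 [0.5166 0.1394] d cm [-0.91 -7.27] y heading 183.2
0.4 0.0145 [0.5327 0.1393] d cm [ 0.7  -7.29] y heading 188.9
0.45 0.0145 [0.5408 0.1398] d cm [ 1.5  -7.24] y heading 191.8
0.5 0.0145 [0.5488 0.1408] d cm [ 2.3  -7.14] y heading 194.7
0.54 0.0145 [0.5551 0.1418] d cm [ 2.94 -7.04] y heading 197.0
0.58 0.0145 [0.5614 0.1431] d cm [ 3.57 -6.91] y heading 199.2
```

servo_tool(moves=[[-2, -1.4, 0, 0.12], [-4, -2.8, 0, 0.24], [-6, -4.2, 0, 0.36], [-8.1, -5.7, 0, 0.48], [-8.1, -5.7, 0, 0.6], [-8.1, -5.7, 0, 0.72], [-8.1, -5.7, 0, 0.84], [-8.1, -5.7, -2, 0.96], [-8.1, -5.7, -4, 0.985], [-8.1, -5.7, -6, 0.985], [-8.1, -5.7, -8, 0.985], [-8.1, -5.7, -10, 0.985], [-8.1, -5.7, -10.4, 0.985], [-8.1, -5.7, -10.4, 0.985], [-8.1, -5.7, -10.4, 0.985]], claw=1)

```text
time: 17.78
ee_pos: [0.4451, 0.1553, 0.1051]
tcp_rot: [-179.1, 0.0, -104.2]
wrist_force: [0.4, 1.2, 0.7]
opening: -0.0001
grasp_force: 0.0
```

servo_tool(moves=[[0.5, -0.12, 0, 0], [1, -0.25, 0, 0], [1.5, -0.37, 0, 0], [2, -0.5, 0, 0], [2.4, -0.6, 0, 0], [2.8, -0.7, 0, 0], [2.8, -0.7, 0, 0]])

```text
time: 18.37
ee_pos: [0.4731, 0.148, 0.1044]
tcp_rot: [-179.1, 0.0, -104.2]
wrist_force: [-4.4, 1.3, 2.2]
opening: 0.0
grasp_force: 2.0
```

Run:
```python
from arc import *
o=get_obs();print(o['ee_pos'],o['wrist_force'],o['time'])
im=camera('scene');m0=cv2.inRange(cv2.cvtColor(im,cv2.COLOR_RGB2HSV),(0,180,90),(4,255,255))
n,l,st,c=cv2.connectedComponentsWithStats(m0);print([(st[i].tolist(),c[i].round(1).tolist()) for i in range(1,n) if st[i][4]>25 and st[i][0]<400])
c=im[110:260,160:310];cv2.imwrite('pics/s7.png',cv2.resize(c[:,:,::-1],None,fx=4,fy=4,interpolation=cv2.INTER_CUBIC))
```

```text
[0.47305828 0.14804834 0.10438564] [-4.38301587  1.29865837  2.1767295 ] 18.3667
[([219, 175, 5, 24, 86], [220.8, 187.3])]
```

servo_tool(moves=[[0.6, -0.18, 0, 0.05], [1.4, -0.38, 0, 0.1], [2.1, -0.55, 0, 0.15], [2.95, -0.7, 0, 0.2], [3.7, -0.78, 0, 0.25], [4.55, -0.85, 0, 0.3], [4.55, -0.85, 0, 0.3]])

```text
time: 19.0
ee_pos: [0.5179, 0.1396, 0.1041]
tcp_rot: [-179.2, 0.0, -86.8]
wrist_force: [-8.6, -0.2, 5.7]
opening: -0.0002
grasp_force: 4.3
```

servo_tool(moves=[[0.4, 0, 0, 0.025], [0.8, 0, 0, 0.05], [1.2, 0, 0, 0.075], [1.6, 0.01, 0, 0.1], [2.0, 0.04, 0, 0.125], [2.4, 0.07, 0, 0.15], [2.8, 0.12, 0, 0.175], [3.2, 0.18, 0, 0.2], [3.2, 0.18, 0, 0.2]])

```text
time: 19.75
ee_pos: [0.5493, 0.1414, 0.1041]
tcp_rot: [-179.2, 0.0, -75.5]
wrist_force: [-8.7, -0.5, 5.1]
opening: -0.0003
grasp_force: 4.4
```

servo_tool(moves=[[0.2, 0.04, 0, 0.015], [0.4, 0.07, 0, 0.03], [0.6, 0.1, 0, 0.045], [0.6, 0.1, 0, 0.045], [0.6, 0.1, 0, 0.045], [0.6, 0.1, 0, 0.045]])

```text
time: 20.25
ee_pos: [0.5547, 0.1423, 0.1041]
tcp_rot: [-179.3, 0.0, -73.0]
wrist_force: [-9.0, -0.8, 4.4]
opening: -0.0002
grasp_force: 4.5
```

Run:
```python
from arc import *
o=get_obs();print(o['ee_pos'],o['wrist_force'],o['time'])
for t in (.47,.5,.54,.58):print(t,pt(t,.0125).round(4))
im=camera('wrist')
cv2.imwrite('pics/w8.png',cv2.resize(im[:,:,::-1],(800,600),interpolation=cv2.INTER_CUBIC))
```

```text
[0.55474481 0.14227869 0.10410345] [-8.96236126 -0.81383817  4.43317085] 20.25
0.47 [0.5459 0.1406]
0.5 [0.5507 0.1413]
0.54 [0.557  0.1424]
0.58 [0.5633 0.1437]
```

Run:
```python
from h import *
a=camera('scene')[110:230,170:310];b=camera('side')[110:230,170:310]
cv2.imwrite('pics/f.png',cv2.resize(np.hstack([a,b])[:,:,::-1],None,fx=2.8,fy=2.8,interpolation=cv2.INTER_CUBIC))
```

```text
(no output)
```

View pics/f.png

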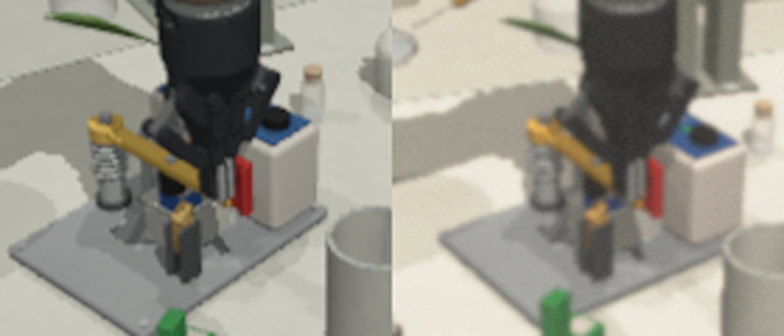

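The picture shows the paddle pressed back near the housing, with the finger square on its face and the cassette still seated. I'll press on until the stop is felt.

servo_tool(moves=[[0.2, 0.04, 0, 0.01], [0.4, 0.08, 0, 0.025], [0.5, 0.1, 0, 0.03], [0.5, 0.1, 0, 0.03], [0.5, 0.1, 0, 0.03], [0.5, 0.1, 0, 0.03]])

```text
time: 20.9
ee_pos: [0.5597, 0.1433, 0.1041]
tcp_rot: [-179.3, 0.0, -71.3]
wrist_force: [-10.1, -1.0, 5.0]
opening: -0.0003
grasp_force: 4.6
```

servo_tool(moves=[[0.15, 0.03, 0, 0.01], [0.3, 0.06, 0, 0.02], [0.3, 0.06, 0, 0.02], [0.3, 0.06, 0, 0.02], [0.3, 0.06, 0, 0.02], [0.3, 0.06, 0, 0.02]])

```text
time: 21.4
ee_pos: [0.5608, 0.1434, 0.104]
tcp_rot: [-179.5, 0.0, -70.1]
wrist_force: [-19.1, -3.6, 9.4]
opening: 0.0002
grasp_force: 10.1
```

The stop has been reached (force jumped to 19 N while the tool stayed put). I'll let it settle, then hand in.

servo_tool(moves=[[-0.05, 0, 0, 0], [-0.05, 0, 0, 0], [-0.05, 0, 0, 0], [-0.05, 0, 0, 0], [-0.05, 0, 0, 0], [-0.05, 0, 0, 0]])

```text
time: 21.9
ee_pos: [0.5607, 0.1434, 0.1041]
tcp_rot: [-179.4, 0.0, -70.1]
wrist_force: [-18.0, -3.4, 9.0]
opening: 0.0
grasp_force: 9.0
```

```bash
python3 -c "
from workcell import *
o=get_obs();print(o['ee_pos'],o['wrist_force'],abs(o['qd']).max());print(job_done())"
```

```text
[0.5607384  0.14337238 0.10407581] [-18.00560307  -3.36644505   9.00968921] 0.09200959790972008
the job is handed in; nothing more can be done
None
```

I handed the job in at about 22 s: the cassette is home in the bay with its tab at the housing and released, and the tensioner arm is held against its stop with about 18 N; the pawl click was inferred from the arm's position and the force, not seen directly.

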